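Lay up a striped board in the bar clamp

TASK

Dry lay-up for a striped serving board: stand the four full-length wooden strips on edge across the bars of the clamp, between its fixed head and its sliding jaw, dark and pale in turn with a dark one next to the fixed head, all parallel to the head and centred on the clamp so that their ends are level. Then slide the jaw up until the strips are packed tight together with no gaps, and let go of it. The two short strips are left-overs: leave them lying where they are.

Things in the scene. Friction and masses are not known exactly. Their poses are not given: they have to be found in the camera images.
- dark_1: A full-length dark brown wooden strip, 160 x 20 x 32 mm (own x, y, z; about 75 g), loose, standing on edge: x runs along its length, y across its 20 mm width, z up; origin at the centre of its underside. Gripped across the 20 mm.
- dark_2: A second dark brown strip, the same as dark_1 in every way and interchangeable with it.
- pale_1: A full-length pale wooden strip, same size, mass and axes as dark_1.
- pale_2: A second pale strip, the same as pale_1 and interchangeable with it.
- short_dark: A left-over dark brown strip, only 95 mm long, else of the same section and axes (95 x 20 x 32 mm). Not used; not to be moved.
- short_pale: A left-over pale strip, only 95 mm long (95 x 20 x 32 mm). Not used; not to be moved.
- clamp: Bar clamp, fixed, raised on two wooden bearers: two aluminium bars along own y (centre lines x = +-45 mm, 20 mm wide, flat tops 58 mm above the bench); across one end the blue fixed head (150 mm in x, top 86 mm above the bench, screw behind it). Origin on the bench under the middle of the head's face; y points along the bars from that face to the jaw, z up. Four strips packed take up 80 mm.
- jaw (a joint): The blue jaw that slides on the bars: value in m = clear gap between the faces of head and jaw (jaw face at clamp y = value). Starts at 0.22 to 0.235 and shrinks as the jaw goes towards the head. 150 mm long in clamp x, top 87 mm above the bench. Slides with about 4 N of friction, stays where left, and pushes along the strips in front of it.
- jaw_grip (a point): Middle of the jaw's upright red grip, 108 mm above the bench, 37 mm behind the jaw's face (towards clamp +y); axes as the clamp's. The grip is 18 mm thick along y and 52 mm wide along x, its top is 122 mm above the bench; all round it is lower than 88 mm. Pinch it across the 18 mm from above.

How it is judged (in metres and radians):
At the end, for the whole second after the job is handed in: All four full-length strips stand upright on the bars, parallel to the head within 0.1 rad, in the order dark, pale, dark, pale from the fixed head, each within 7 mm of its packed place and 12 mm of the clamp's middle line; jaw closed to a gap under 86 mm; all at rest (value of joint jaw between 0.074 and 0.086 m and (y of dark_1 in the frame of clamp between 0.003 and 0.017 m or y of dark_1 in the frame of clamp between 0.043 and 0.057 m) and x of dark_1 in the frame of clamp between -0.012 and 0.012 m and z of dark_1 in the frame of clamp between 0.052 and 0.064 m and angle between the x axis of each of dark_1, dark_2, pale_1, pale_2 and the x axis of clamp, either way round below 0.1 rad and angle between each of dark_1, dark_2, pale_1, pale_2's own z axis and vertical below 0.1 rad and linear speed of each of dark_1, dark_2, pale_1, pale_2 below 0.02 m/s and (y of dark_2 in the frame of clamp between 0.003 and 0.017 m or y of dark_2 in the frame of clamp between 0.043 and 0.057 m) and x of dark_2 in the frame of clamp between -0.012 and 0.012 m and z of dark_2 in the frame of clamp between 0.052 and 0.064 m and (y of pale_1 in the frame of clamp between 0.023 and 0.037 m or y of pale_1 in the frame of clamp between 0.063 and 0.077 m) and x of pale_1 in the frame of clamp between -0.012 and 0.012 m and z of pale_1 in the frame of clamp between 0.052 and 0.064 m and (y of pale_2 in the frame of clamp between 0.023 and 0.037 m or y of pale_2 in the frame of clamp between 0.063 and 0.077 m) and x of pale_2 in the frame of clamp between -0.012 and 0.012 m and z of pale_2 in the frame of clamp between 0.052 and 0.064 m); the robot touches nothing.
It fails at once if a short left-over strip is moved more than 30 mm (distance of any of short_dark, short_pale from where it was at the start of the episode above 0.03 m).
It also fails if it takes over 109 s, if anything falls off the work surface, if the arm or the gripper's body presses on something with over 40 N, if the wrist force passes 120 N, or if a joint passes its speed limit or range.

ROBOT

A 6-joint arm with a two-finger parallel gripper is mounted at the origin on a cart in front of the work surface, level with it; the furniture and walls round the work are solid. World frame = base frame: x ahead of the robot, y to its left, z up, the work surface at z = 0. Lengths are in mm, angles in rad, forces in N, time in s.
With the tool pointing down it reaches from about 300 to 775 mm from the base axis. Payload 14.6 kg.
Tool frame: the origin (TCP) lies midway between the tips of the shut fingers; the grasp point (between the pads) lies 19 mm behind it; z points along the fingers, y is the line along which they close (so a half turn about z gives the same grasp; the last joint's range is limited). The gripper opens to 94 mm and grips with 3 to 60 N. Pads are 16 mm wide; open, the fingers measure 119 mm over their backs; the gripper's body (75 mm by 177 mm) begins 78 mm behind the grasp point.
Start: joints at [1.228, 0.3, 1.521, -0, 1.321, -0.067], TCP at [149.772, 529.205, 205.446] pointing down, gripper open.
Joint ranges: [-3.03, 3.03], [-0.79, 2.21], [0.23, 2.52], [-1.04, 4.18], [0, 3.07], [-2.55, 2.55]. Speed limits (rad/s): [2.22, 2.22, 2.57, 3.14, 3.14, 3.14].

INTERFACE

Orientations are given as [roll, pitch, yaw] about the fixed x, y, z axes, in that order (R = Rz(yaw) Ry(pitch) Rx(roll)).
In Python, from cell import manip gives the robot as it stands.
- The arm moves only by the shell command python3 -m creep 'ROWS' [OPENING] [FORCE]. ROWS is text: rows parted by semicolons, each of 6 numbers parted by spaces: the shift along the tool's x, y, z normalised to -1 to 1, where 1 is 4 cm, then the turn, a rotation vector about the tool's x, y, z normalised to -1 to 1, where 1 is pi rad. In form: dx dy dz ax ay az; .... A call has 1 to 20 rows; each row shifts and turns the commanded pose from where the row before left it, along the tool's axes as they then stand; what a row does not reach is not made up. A row lasts 1/8 s, in which the tool goes at most 62.5 mm and 10.7 degrees, less where a joint would pass 70% of its speed; a pose out of reach is approached as far as the arm can. A call with a number of a shift or a turn outside -1 to 1 is refused whole. A call with a gripper value outside its range is refused whole. OPENING is the closure, from 0 (fully open) to 1 (shut), set as the call begins (- or left out, the last holds). The fingers move at their own pace and stop on an object; FORCE is the grip in N (left out, the last holds). Time passes only in rows, so rows that do not move let the fingers close. It gives the time, the measured TCP pose, the force, the opening and the grip force at its end, in the units of the state.
- manip.read_state(): the state, without advancing time (a new reading comes with each control period).
- manip.camera(name): name is "scene" or "side" or "wrist"; returns a dict with "color" (400x640x3 uint8, red, green, blue), "range_z" (400x640 float32, mm along the optical axis (not along the pixel's ray), 0 where there is no reading), "camera_matrix" (3x3 intrinsics, pixels), "T" (4x4, takes a point from camera to world coordinates). Camera axes: x right, y down, z forward; pixel columns grow to the right and rows downward; lengths in mm; the calibration is good to about 2 mm. A picture is of the moment at which its call begins.
- manip.sign_off(): hands the job in; it is judged then, once.
The state is a dict: "clock": time; "joints": joint angles; "qd": joint speeds; "effort": joint torques, N m; "eef_pos": TCP position; "eef_rot": TCP orientation; "wrist_force": force on the tool from outside, world axes, zero at the start; "moment": the same for the moment, N m; "finger_gap": finger opening in mm; "finger_force": force on a finger pad.
Only numpy, scipy, OpenCV 4.12 (cv2) and the standard library are available. Lean on these libraries where they do the work, as an engineer would, in place of code of your own. Each camera call takes 0.05 s, during which the arm holds its last target. There are 200 camera calls.

## Working session

There is one attempt and no reset: what is moved stays moved. The work goes in short steps, Python scripts to look and compute and a shell command to move; the robot and the scene stay as the last step left them, time stands still between calls to the robot, and variables do not carry over. Pictures are saved under pics/ and viewed, at most 14 in all, crops included, and the job is handed in when it is done.

```bash
mkdir -p pics; ls; python3 - <<'E'
from cell import manip
import cv2,numpy as np
for n in ["scene","side"]:
    c=manip.camera(n); cv2.imwrite(f"pics/{n}0.png",c["color"][:,:,::-1]); np.savez(f"{n}0.npz",**c)
s=manip.read_state(); print(s)
E
```

```text
pics
{'clock': 0.1, 'joints': array([ 1.22838799e+00,  3.00443641e-01,  1.52149647e+00, -9.45177172e-06,
        1.32069268e+00, -6.66237651e-02]), 'qd': array([-6.15429621e-04, -1.67856818e-03, -1.66876453e-03, -1.14592177e-03,
       -9.05296958e-04, -4.02748750e-05]), 'effort': array([ 9.74011527e-04, -5.32633138e+01, -3.53299284e+01,  7.10514723e-02,
        2.33949046e-02, -2.48246309e-06]), 'eef_pos': array([149.7080352 , 528.99876247, 204.93718071]), 'eef_rot': array([-3.14055422e+00, -6.01115844e-05,  2.86581039e+00]), 'wrist_force': array([-0.567806  , -0.57003976, -0.9586456 ]), 'moment': array([-0.02224447,  0.01547786,  0.03479857]), 'finger_force': 0.0, 'finger_gap': 94.00631971049181}
```

View pics/scene0.png

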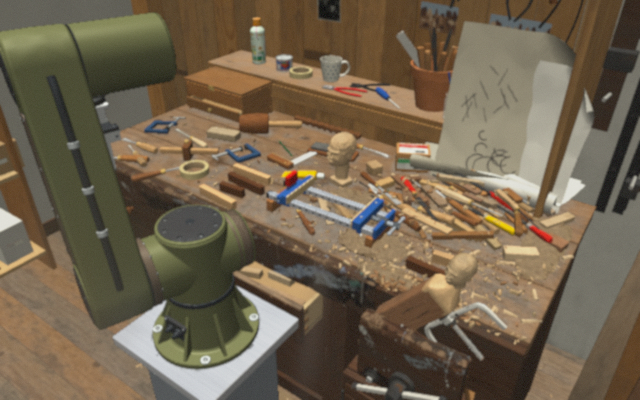

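View pics/side0.png

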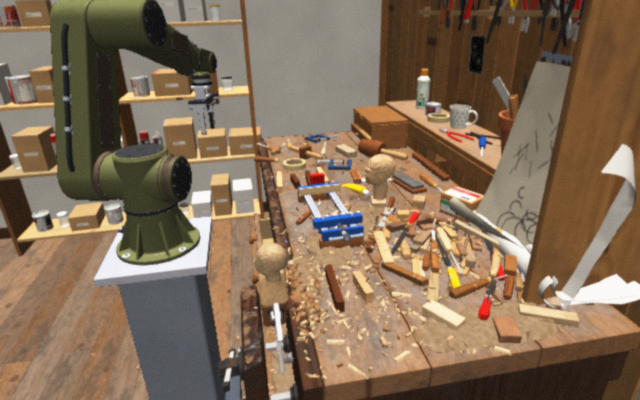

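The clamp lies at scene (330,205): the red grip and jaw are at (293,185) and the fixed head at (370,215). Candidate strips are near (230,185), (218,195), (248,172) and (428,262). I'll build a top-down map from the depth.

```bash
cat > h.py <<'E'
import numpy as np,cv2
def cloud(c):
    K=c["camera_matrix"];z=c["range_z"];v,u=np.mgrid[:400,:640]
    P=np.stack([(u-K[0,2])*z/K[0,0],(v-K[1,2])*z/K[1,1],z,np.ones_like(z)],-1)@c["T"].T
    P[z<=0]=np.nan
    return P[...,:3]
E
python3 - <<'E'
import numpy as np,cv2
from h import *
c=dict(np.load("scene0.npz"));P=cloud(c)
print(c["T"].round(2)[:3],c["camera_matrix"])
crop=c["color"][140:290,100:480,::-1]
cv2.imwrite("pics/crop1.png",cv2.resize(crop,(800,316),interpolation=cv2.INTER_CUBIC))
# top-down: splat, x up 250..800, y left +600..-500
W,H=800,440; s=0.7
img=np.zeros((H,W,3),np.uint8)
from scipy.interpolate import griddata
m=np.isfinite(P[...,0])&(P[...,2]>-15)&(P[...,2]<150)&(P[...,0]>200)&(P[...,0]<830)&(abs(P[...,1])<600)
p=P[m];col=c["color"][m]
Y,X=np.meshgrid(570-np.arange(W)/s,820-np.arange(H)/s)
from scipy.spatial import cKDTree
# prefer higher z points: 
d,i=cKDTree(p[:,:2]).query(np.stack([X,Y],-1))
img=col[i][...,::-1].copy(); img[d>6]=0
for x in range(300,801,100): cv2.line(img,(0,int((820-x)*s)),(W,int((820-x)*s)),(0,255,0),1) 
for y in range(-500,501,100): cv2.line(img,(int((570-y)*s),0),(int((570-y)*s),H),(0,255,0) if y else (255,255,0),1)
cv2.imwrite("pics/top1.png",img)
E
```

```text
[[ 5.8000e-01 -4.4000e-01  6.9000e-01 -5.5733e+02]
 [-8.1000e-01 -3.1000e-01  4.9000e-01 -7.2695e+02]
 [ 0.0000e+00 -8.4000e-01 -5.4000e-01  9.1530e+02]] [[517.70041309   0.         320.5585585 ]
 [  0.         517.70041309 200.60842349]
 [  0.           0.           1.        ]]
```

View pics/crop1.png

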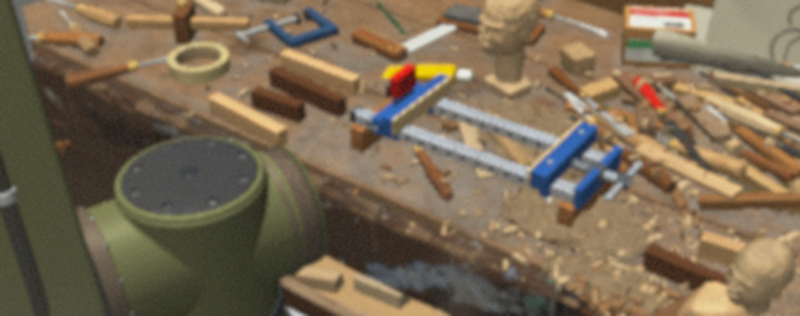

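View pics/top1.png

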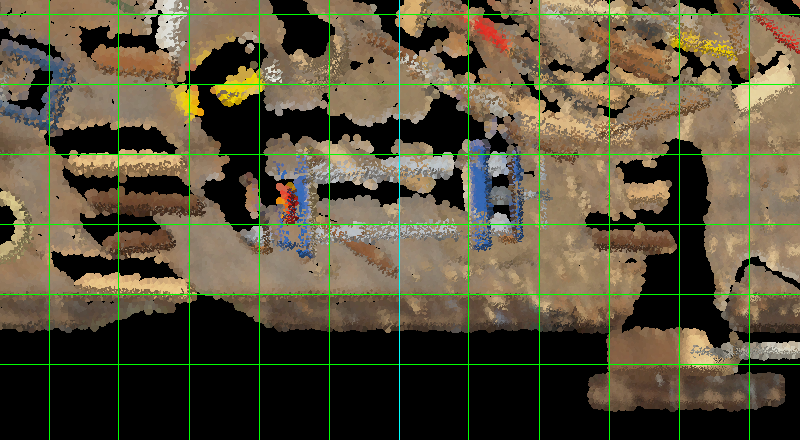

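The top-down map shows the clamp along world y, with the head face near y=-100, the jaw face near y=+125 and the middle at x≈540. On the left there are four strips: pale (585,385), dark (530,365), a short dark (475,375) and pale (415,385). On the right there is a dark strip at (475,-340) and a pale stub at (545,-355). Next I'll fit them exactly.

```bash
python3 - <<'E'
import numpy as np,cv2
from h import *
R={"paleA":(560,625,280,480),"darkA":(505,560,250,470),"shortd":(450,503,300,440),"paleB":(385,440,280,480),
"darkR":(430,510,-480,-250),"paleR":(515,590,-450,-290)}
for n in ["scene","side"]:
    c=dict(np.load(n+"0.npz"));P=cloud(c).reshape(-1,3);C=c["color"].reshape(-1,3)
    for k,(a,b,y0,y1) in R.items():
        m=(P[:,0]>a)&(P[:,0]<b)&(P[:,1]>y0)&(P[:,1]<y1)&(P[:,2]>27)&(P[:,2]<40)
        p=P[m][:,:2].astype(np.float32)
        if len(p)<8: print(n,k,len(p));continue
        ctr,sz,ang=cv2.minAreaRect(p); q=p-p.mean(0);w,V=np.linalg.eigh(q.T@q)
        print(n,k,len(p),np.round(ctr,1),np.round(sz,1),round(ang,1),"pca deg from y",round(np.degrees(np.arctan2(V[0,1],V[1,1]))%180,1), np.percentile(p,[1,99],0).round(0).tolist(),np.median(P[m][:,2]).round(1))
    blue=(C[:,2]>1.4*C[:,0])&(C[:,2]>90)&(P[:,0]>430)&(P[:,0]<650)
    for k,(y0,y1,za,zb) in {"jaw":(100,180,82,92),"head":(-140,-90,81,91)}.items():
        m=blue&(P[:,1]>y0)&(P[:,1]<y1)&(P[:,2]>za)&(P[:,2]<zb);p=P[m][:,:2].astype(np.float32)
        if len(p)<8: print(n,k,len(p));continue
        print(n,k,len(p),cv2.minAreaRect(p),np.percentile(p,[1,99],0).round(0).tolist(),np.polyfit(p[:,0],p[:,1],1)[0].round(3))
    red=(C[:,0]>2*C[:,1])&(C[:,0]>120)&(P[:,0]>450)&(P[:,0]<620)&(P[:,1]>90)&(P[:,1]<220)
    m=red&(P[:,2]>115)&(P[:,2]<128);p=P[m][:,:2].astype(np.float32);print(n,"grip",len(p),cv2.minAreaRect(p) if len(p)>4 else "")
    m=(P[:,2]>52)&(P[:,2]<64)&(P[:,1]>-85)&(P[:,1]<100)&(P[:,0]>460)&(P[:,0]<640);p=P[m]
    print(n,"bars",np.histogram(p[:,0],np.arange(460,645,5))[0].tolist())
    for lo,hi in [(470,540),(545,620)]:
        q=p[(p[:,0]>lo)&(p[:,0]<hi)]
        if len(q)>9:print(np.polyfit(q[:,1],q[:,0],1),q[:,0].min(),q[:,0].max())
E
```

```text
scene paleA 143 [587.3 386.6] [ 28.  164.3] 0.1 pca deg from y 0.3 [[573.0, 307.0], [601.0, 466.0]] 30.5
scene darkA 160 [529.6 362.9] [163.6  24.4] 86.6 pca deg from y 3.1 [[515.0, 283.0], [544.0, 442.0]] 30.4
scene shortd 100 [473.  370.1] [25.5 94.5] 3.3 pca deg from y 173.7 [[460.0, 323.0], [487.0, 414.0]] 30.9
scene paleB 188 [410.9 376.9] [163.9  25.6] 85.2 pca deg from y 4.0 [[395.0, 296.0], [425.0, 452.0]] 31.0
scene darkR 223 [ 479.2 -334.9] [ 35.5 111.3] 1.0 pca deg from y 1.5 [[462.0, -389.0], [492.0, -280.0]] 30.2
scene paleR 107 [ 541.1 -337.8] [27.1 85.1] 6.3 pca deg from y 175.5 [[530.0, -379.0], [557.0, -296.0]] 30.0
scene jaw 109 ((526.0609741210938, 140.52467346191406), (138.37672424316406, 24.606355667114258), 2.7388553619384766) [[458.0, 127.0], [595.0, 154.0]] 0.041
scene head 223 ((539.39794921875, -115.45537567138672), (149.74826049804688, 25.55097770690918), 2.917269229888916) [[468.0, -129.0], [610.0, -103.0]] 0.044
scene grip 46 ((528.706787109375, 158.85806274414062), (47.23584747314453, 22.652395248413086), 6.194024562835693)
scene bars [0, 0, 3, 23, 70, 6
[... 875 characters left out ...]
] 31.7
side jaw 71 ((530.7487182617188, 143.16146850585938), (144.16944885253906, 31.71422004699707), 4.678198337554932) [[460.0, 126.0], [601.0, 158.0]] 0.057
side head 213 ((542.9527587890625, -117.19587707519531), (146.70736694335938, 25.555002212524414), 2.365717887878418) [[471.0, -131.0], [616.0, -105.0]] 0.03
side grip 42 ((532.674560546875, 157.01202392578125), (17.745315551757812, 49.85560607910156), 82.16033172607422)
side bars [0, 0, 0, 1, 18, 35, 29, 28, 14, 1, 0, 0, 0, 0, 0, 0, 0, 0, 0, 0, 0, 0, 19, 30, 29, 25, 19, 1, 0, 0, 0, 0, 0, 0, 0, 0]
[-4.02294289e-02  4.93106765e+02] 479.5314283970131 505.1623782618242
[-4.15756140e-02  5.83422727e+02] 570.7387613454246 595.6611830982283
```

```bash
cat > go.py <<'E'
import sys,numpy as np
from scipy.spatial.transform import Rotation as Ro
from cell import manip
s=manip.read_state();p=s["eef_pos"];R=Ro.from_euler("xyz",s["eef_rot"])
print("t",round(s["clock"],2),"pos",p.round(1),"rot",s["eef_rot"].round(3),"j1,j6",s["joints"][[0,5]].round(2),"gap",round(s["finger_gap"],1),"F",s["wrist_force"].round(1),round(s["finger_force"],1))
a=[float(v) for v in sys.argv[1:]]
for i in range(0,len(a),4):
    t=np.array(a[i:i+3]);T=Ro.from_euler("xyz",[np.pi,0,a[i+3]])
    w=(R.inv()*T).as_rotvec()/np.pi
    print("target",a[i:i+4],"turn",w.round(4),"shift now",(R.inv().apply(t-p)/40).round(3),"after turn",(T.inv().apply(t-p)/40).round(3))
    p=t;R=T
E
python3 go.py 531 363 150 1.505
python3 - <<'E'
import numpy as np
from h import *
for n in ["scene","side"]:
    P=cloud(dict(np.load(n+"0.npz"))).reshape(-1,3)
    for b in [(340,390,-450,-280),(390,440,-450,-280),(440,530,-470,-250),(530,620,-460,-250)]:
        m=(P[:,0]>b[0])&(P[:,0]<b[1])&(P[:,1]>b[2])&(P[:,1]<b[3]);print(n,b,np.percentile(P[m][:,2],[50,95,99.5]).round())
    m=(P[:,0]>450)&(P[:,0]<640)&(P[:,1]>-300)&(P[:,1]<300);print("path",np.nanpercentile(P[m][:,2],99.8))
E
```

```text
t 0.1 pos [149.7 529.  204.9] rot [-3.141 -0.     2.866] j1,j6 [ 1.23 -0.07] gap 94.0 F [-0.6 -0.6 -1. ] 0.0
target [531.0, 363.0, 150.0, 1.505] turn [-3.000e-04  2.000e-04  4.332e-01] shift now [-10.302  -1.396   1.374] after turn [-3.514  9.785  1.373]
scene (340, 390, -450, -280) [-20.  32. 131.]
scene (390, 440, -450, -280) [ 8. 15. 20.]
scene (440, 530, -470, -250) [ 4. 32. 35.]
scene (530, 620, -460, -250) [-0. 43. 54.]
path 120.30249213205369
side (340, 390, -450, -280) [ -0.  32. 137.]
side (390, 440, -450, -280) [ 8. 22. 36.]
side (440, 530, -470, -250) [ 1. 32. 34.]
side (530, 620, -460, -250) [ 0. 33. 52.]
path 121.16336819557398
```

```bash
python3 -m creep '0 0 0 0 0 0.054;0 0 0 0 0 0.054;0 0 0 0 0 0.054;0 0 0 0 0 0.054;0 0 0 0 0 0.054;0 0 0 0 0 0.054;0 0 0 0 0 0.054;0 0 0 0 0 0.055' 0.53 15; python3 go.py 531 363 150 1.505
```

```text
clock: 1.1
eef_pos: [149.7, 529.1, 205.1]
eef_rot: [-3.141, 0.001, 1.5]
wrist_force: [0.2, -0.6, -0.2]
finger_gap: 44.5
finger_force: 0.0
t 1.1 pos [149.7 529.1 205.1] rot [-3.141e+00  1.000e-03  1.500e+00] j1,j6 [1.23 1.3 ] gap 44.5 F [ 0.2 -0.6 -0.2] 0.0
target [531.0, 363.0, 150.0, 1.505] turn [-0.0001  0.0002 -0.0016] shift now [-3.464  9.803  1.378] after turn [-3.516  9.784  1.377]
```

```bash
python3 -m creep '-0.34 0.98 0.07 0 0 0;-0.35 0.98 0.07 0 0 0;-0.35 0.98 0.07 0 0 0;-0.35 0.98 0.07 0 0 0;-0.35 0.98 0.07 0 0 0;-0.35 0.98 0.07 0 0 0;-0.35 0.98 0.07 0 0 0;-0.35 0.98 0.07 0 0 0;-0.34 0.98 0.07 0 0 0;-0.34 0.98 0.07 0 0 0;0 0 0 0 0 0'
python3 - <<'E'
from cell import manip
import numpy as np,cv2
from h import *
c=manip.camera("wrist");np.savez("w1.npz",**c);cv2.imwrite("pics/w1.png",c["color"][:,:,::-1])
P=cloud(c).reshape(-1,3)
R={"paleA":(560,625,280,480),"darkA":(505,560,250,470),"shortd":(450,503,300,440),"paleB":(385,440,280,480)}
for k,(a,b,y0,y1) in R.items():
    m=(P[:,0]>a)&(P[:,0]<b)&(P[:,1]>y0)&(P[:,1]<y1)&(P[:,2]>28)&(P[:,2]<38)
    p=P[m][:,:2].astype(np.float32)
    if len(p)>8: print(k,len(p),cv2.minAreaRect(p),np.median(P[m][:,2]))
E
python3 go.py 531 363 5 1.505
```

```text
clock: 2.48
eef_pos: [533.5, 363.5, 176.2]
eef_rot: [-3.14, 0.001, 1.503]
wrist_force: [0.2, 0.3, 0.9]
finger_gap: 44.1
finger_force: 0.0
paleA 2753 ((590.9019775390625, 386.179443359375), (20.288734436035156, 158.71434020996094), 0.5676211714744568) 32.80993969596352
darkA 2590 ((532.8262329101562, 361.3300476074219), (159.78196716308594, 19.871192932128906), 87.01643371582031) 32.79545075035156
shortd 1597 ((475.2771301269531, 370.6933288574219), (20.39743423461914, 94.54674530029297), 5.592848300933838) 32.68958599732423
paleB 2810 ((413.66510009765625, 375.63714599609375), (159.58103942871094, 20.57356071472168), 85.78639221191406) 32.67811507192141
t 2.52 pos [532.3 364.4 176.5] rot [-3.140e+00  1.000e-03  1.504e+00] j1,j6 [0.54 0.61] gap 44.1 F [ 0.4 -0.4  1. ] 0.0
target [531.0, 363.0, 5.0, 1.505] turn [-0.0004  0.0003 -0.0004] shift now [-0.033 -0.024  4.288] after turn [-0.037 -0.03   4.288]
```

View pics/w1.png

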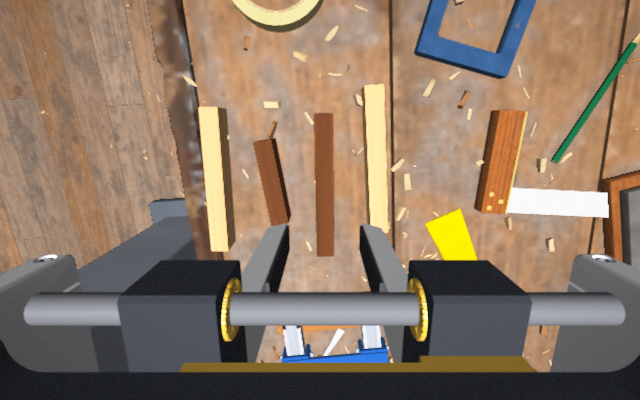

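The wrist view shows dark_A (325,185) centred between the fingers. Pale (375,155), short dark (270,180) and pale (213,180) are also clear, and the depth fits are good. Lowering onto the dark strip.

```bash
python3 -m creep '-0.06 0 0.7 0 0 -0.002;0 0 0.7 0 0 -0.003;0 0 0.7 0 0 0;0 0 0.7 0 0 0;0 0 0.7 0 0 0;0 0 0.5 0 0 0;0 0 0.27 0 0 0;0 0 0 0 0 0'; python3 go.py 532.5 362 6 1.518
```

```text
clock: 3.52
eef_pos: [531.5, 362.8, 6.4]
eef_rot: [-3.141, 0.0, 1.521]
wrist_force: [1.0, -0.4, -0.0]
finger_gap: 43.9
finger_force: 0.0
t 3.52 pos [531.5 362.8   6.4] rot [-3.141  0.     1.521] j1,j6 [0.54 0.59] gap 43.9 F [ 1.  -0.4 -0. ] 0.0
target [532.5, 362.0, 6.0, 1.518] turn [-0.0002  0.0001  0.0011] shift now [-0.019  0.027  0.011] after turn [-0.019  0.027  0.011]
```

```bash
python3 -m creep '0 0 0 0 0 0;0 0 0 0 0 0;0 0 0 0 0 0;0 0 0 0 0 0;0 0 -0.5 0 0 0;0 0 -0.5 0 0 0;0 0 -0.34 0 0 0.0523;0 0 -0.34 0 0 0.0523;0 0 -0.34 0 0 0.0523;0 0 -0.34 0 0 0.0523;0 0 -0.34 0 0 0.0523;0 0 -0.34 0 0 0.0523;0 0 -0.34 0 0 0.0523;0 0 -0.34 0 0 0.0523;0 0 -0.34 0 0 0.0523;0 0 0 0 0 0' 1 20; python3 go.py 539 -68 168 0.042 539 -68 66 0.042
```

```text
clock: 5.52
eef_pos: [532.1, 363.0, 171.3]
eef_rot: [-3.14, -0.003, 0.043]
wrist_force: [0.6, -0.2, 0.6]
finger_gap: 19.7
finger_force: 20.0
t 5.53 pos [532.1 363.  171.3] rot [-3.14e+00 -3.00e-03  4.30e-02] j1,j6 [0.54 2.07] gap 19.7 F [ 0.6 -0.2  0.6] 20.0
target [539.0, -68.0, 168.0, 0.042] turn [-0.0005 -0.0009  0.0005] shift now [-0.296 10.772  0.066] after turn [-0.28  10.772  0.083]
target [539.0, -68.0, 66.0, 0.042] turn [0. 0. 0.] shift now [ 0.   -0.    2.55] after turn [ 0.   -0.    2.55]
```

```bash
python3 -m creep '-0.03 0.98 0 0 0 0;-0.03 0.98 0 0 0 0;-0.03 0.98 0 0 0 0;-0.03 0.98 0 0 0 0;-0.03 0.98 0 0 0 0;-0.03 0.98 0 0 0 0;-0.03 0.98 0 0 0 0;-0.03 0.98 0 0 0 0;-0.03 0.98 0 0 0 0;-0.03 0.98 0 0 0 0;0 0.97 0 0 0 0;0 0 0 0 0 0'
python3 - <<'E'
from cell import manip
import numpy as np,cv2
from h import *
c=manip.camera("wrist");np.savez("w2.npz",**c);cv2.imwrite("pics/w2.png",c["color"][:,:,::-1])
P=cloud(c).reshape(-1,3);C=c["color"].reshape(-1,3).astype(int)
blue=(C[:,2]>1.4*C[:,0])&(C[:,2]>70)
for k,(y0,y1) in {"jaw":(100,180),"head":(-150,-85)}.items():
    m=blue&(P[:,1]>y0)&(P[:,1]<y1)&(P[:,2]>83)&(P[:,2]<91);p=P[m][:,:2].astype(np.float32)
    if len(p)>8: print(k,len(p),cv2.minAreaRect(p))
m=(P[:,2]>52)&(P[:,2]<64)&(P[:,1]>-85)&(P[:,1]<100)&(P[:,0]>460)&(P[:,0]<640);p=P[m]
for lo,hi in [(470,540),(545,620)]:
    q=p[(p[:,0]>lo)&(p[:,0]<hi)]
    if len(q)>9:print(len(q),np.polyfit(q[:,1],q[:,0],1),q[:,0].min(),q[:,0].max())
E
python3 go.py 539 -68 66 0.042
```

```text
clock: 7.02
eef_pos: [537.7, -70.1, 169.0]
eef_rot: [3.141, 0.0, 0.043]
wrist_force: [-0.5, 0.2, -1.1]
finger_gap: 19.8
finger_force: 20.0
jaw 2986 ((532.5463256835938, 140.29974365234375), (148.2432403564453, 28.182071685791016), 2.368375539779663)
head 3771 ((550.2813720703125, -114.76830291748047), (133.66119384765625, 26.030107498168945), 2.4520254135131836)
2722 [-5.16474056e-02  4.94537836e+02] 478.8826592508339 505.3069205514705
3456 [-3.99464281e-02  5.83051304e+02] 569.0273181618157 595.0340231073803
t 7.08 pos [537.8 -68.7 169. ] rot [-3.141  0.     0.044] j1,j6 [-0.19  1.33] gap 19.8 F [-0.2  0.6 -0.6] 20.0
target [539.0, -68.0, 66.0, 0.042] turn [-0.0001  0.0001  0.0006] shift now [ 0.033 -0.016  2.574] after turn [ 0.032 -0.017  2.574]
```

View pics/w2.png

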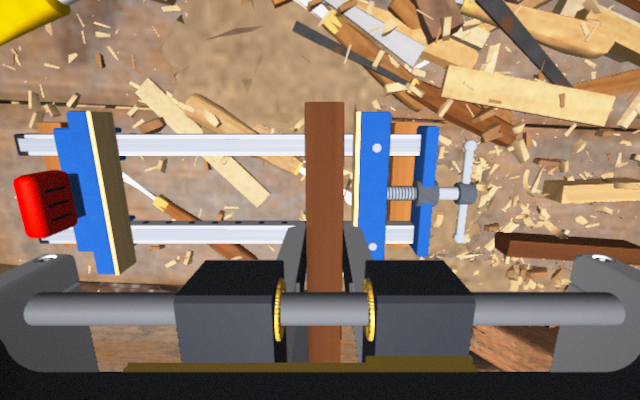

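The strip hangs at columns 305–345. The head's face is near column 356 and the jaw and red grip are at the left, so the bars below are clear. Lowering with slight corrections.

```bash
python3 -m creep '0.08 -0.07 0.6 0 0 0;0 0 0.6 0 0 0;0 0 0.6 0 0 0;0 0 0.6 0 0 0;0 0 0.15 0 0 0;0 0 0 0 0 0'; python3 go.py 541 -66 65 0.043
```

```text
clock: 7.82
eef_pos: [541.2, -64.7, 67.4]
eef_rot: [-3.142, -0.0, 0.044]
wrist_force: [-0.1, 0.3, -0.3]
finger_gap: 19.9
finger_force: 20.0
t 7.83 pos [541.2 -64.7  67.4] rot [-3.142 -0.     0.044] j1,j6 [-0.19  1.34] gap 19.9 F [-0.1  0.3 -0.3] 20.0
target [541.0, -66.0, 65.0, 0.043] turn [-0.     -0.      0.0004] shift now [-0.006  0.033  0.06 ] after turn [-0.006  0.033  0.06 ]
```

```bash
python3 -m creep '0 0.02 0.04 0 0 0;0 0 0.03 0 0 0;0 0 0 0 0 0'; python3 -m creep '0 0 0 0 0 0;0 0 0 0 0 0;0 0 0 0 0 0;0 0 -0.25 0 0 0;0 0 -0.6 0 0 0;0 0 -0.3 0 0 -0.0525;0 0 -0.3 0 0 -0.0525;0 0 -0.3 0 0 -0.0525;0 0 -0.3 0 0 -0.0525;0 0 -0.3 0 0 -0.0525;0 0 -0.3 0 0 -0.0525;0 0 0 0 0 -0.0525;0 0 0 0 0 -0.0525;0 0 0 0 0 -0.0525;0 0 0 0 0 0' 0.69
python3 - <<'E'
from cell import manip
import numpy as np,cv2
c=manip.camera("wrist");np.savez("w3.npz",**c);cv2.imwrite("pics/w3.png",c["color"][:,:,::-1])
E
python3 go.py 591 386 167 1.58 591 386 6 1.58
```

```text
clock: 8.2
eef_pos: [541.5, -66.1, 65.3]
eef_rot: [3.141, -0.001, 0.043]
wrist_force: [-1.7, 0.4, 6.6]
finger_gap: 19.8
finger_force: 20.0
clock: 10.07
eef_pos: [541.2, -66.1, 170.9]
eef_rot: [3.141, 0.0, 1.526]
wrist_force: [0.5, 0.2, 0.3]
finger_gap: 29.0
finger_force: 0.0
t 10.12 pos [541.2 -66.1 170.7] rot [3.141 0.    1.523] j1,j6 [-0.19 -0.14] gap 29.3 F [-0.7 -0.2 -0.1] 0.0
target [591.0, 386.0, 167.0, 1.58] turn [ 0.0001  0.     -0.0181] shift now [11.348  0.706  0.093] after turn [11.289  1.349  0.093]
target [591.0, 386.0, 6.0, 1.58] turn [0. 0. 0.] shift now [ 0.    -0.     4.025] after turn [ 0.    -0.     4.025]
```

View pics/w3.png

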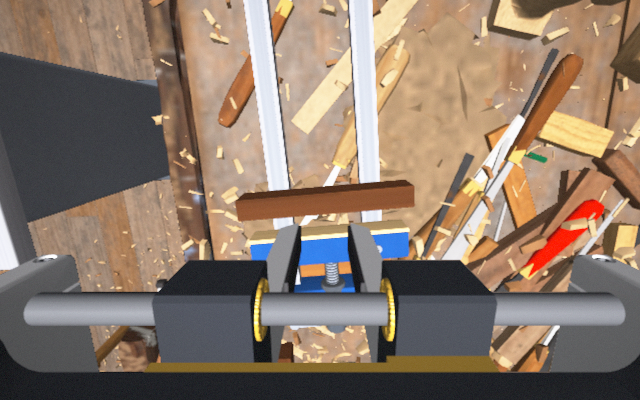

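The dark strip stands on both bars, parallel to the head, at (325,200). Next is the pale strip.

```bash
python3 -m creep '0 0 0 0 0 -0.018;0.94 0.112 0 0 0 0;0.94 0.112 0 0 0 0;0.94 0.112 0 0 0 0;0.94 0.112 0 0 0 0;0.94 0.112 0 0 0 0;0.94 0.112 0 0 0 0;0.94 0.112 0 0 0 0;0.94 0.112 0 0 0 0;0.94 0.112 0 0 0 0;0.94 0.112 0 0 0 0;0.94 0.112 0 0 0 0;0.94 0.112 0 0 0 0;0 0 0 0 0 0;0 0 0.8 0 0 0;0 0 0.8 0 0 0;0 0 0.8 0 0 0;0 0 0 0 0 0' 0.53; python3 go.py 590.5 386 6 1.58
```

```text
clock: 12.38
eef_pos: [588.3, 384.4, 72.1]
eef_rot: [-3.138, 0.002, 1.581]
wrist_force: [-0.4, -0.4, 0.1]
finger_gap: 43.9
finger_force: 0.0
t 12.38 pos [588.3 384.4  72.1] rot [-3.138e+00  2.000e-03  1.581e+00] j1,j6 [0.53 0.52] gap 43.9 F [-0.4 -0.4  0.1] 0.0
target [590.5, 386.0, 6.0, 1.58] turn [-0.0012  0.0007  0.0002] shift now [0.044 0.061 1.652] after turn [0.041 0.055 1.653]
```

```bash
python3 -m creep '0.04 0.06 0.6 0 0 0;0 0 0.6 0 0 0;0 0 0.4 0 0 0;0 0 0.06 0 0 0;0 0 0 0 0 0'; python3 go.py 590.5 386 6 1.58
```

```text
clock: 13.0
eef_pos: [592.0, 387.6, 8.6]
eef_rot: [3.141, -0.0, 1.583]
wrist_force: [-0.3, -0.6, 0.1]
finger_gap: 44.3
finger_force: 0.0
t 13.0 pos [592.  387.6   8.6] rot [ 3.141 -0.     1.583] j1,j6 [0.53 0.52] gap 44.3 F [-0.3 -0.6  0.1] 0.0
target [590.5, 386.0, 6.0, 1.58] turn [ 0.0003 -0.0002  0.001 ] shift now [-0.039 -0.037  0.064] after turn [-0.039 -0.037  0.064]
```

```bash
python3 -m creep '-0.03 -0.02 0.04 0 0 0;0 0 0 0 0 0' - ; python3 -m creep '0 0 0 0 0 0;0 0 0 0 0 0;0 0 0 0 0 0;0 0 0 0 0 0;0 0 -0.5 0 0 0;0 0 -0.5 0 0 0;0 0 -0.34 0 0 0.0545;0 0 -0.34 0 0 0.0545;0 0 -0.34 0 0 0.0545;0 0 -0.34 0 0 0.0545;0 0 -0.34 0 0 0.0545;0 0 -0.34 0 0 0.0545;0 0 -0.34 0 0 0.0545;0 0 -0.34 0 0 0.0545;0 0 -0.34 0 0 0.0545;0 0 0 0 0 0' 1 20; python3 go.py 538.5 -20 168 0.043
```

```text
clock: 13.25
eef_pos: [590.9, 386.2, 6.7]
eef_rot: [3.141, -0.0, 1.583]
wrist_force: [-0.7, 0.5, -0.4]
finger_gap: 43.9
finger_force: 0.0
clock: 15.25
eef_pos: [591.2, 386.5, 171.3]
eef_rot: [-3.14, -0.003, 0.044]
wrist_force: [-0.0, 0.4, -1.1]
finger_gap: 20.0
finger_force: 20.0
t 15.25 pos [591.2 386.5 171.3] rot [-3.14e+00 -3.00e-03  4.40e-02] j1,j6 [0.53 2.05] gap 20.0 F [-0.   0.4 -1.1] 20.0
target [538.5, -20.0, 168.0, 0.043] turn [-0.0005 -0.001   0.0002] shift now [-1.759 10.095  0.061] after turn [-1.754 10.096  0.083]
```

```bash
python3 -m creep '-0.16 0.92 0 0 0 0;-0.16 0.92 0 0 0 0;-0.16 0.92 0 0 0 0;-0.16 0.92 0 0 0 0;-0.16 0.92 0 0 0 0;-0.16 0.92 0 0 0 0;-0.16 0.92 0 0 0 0;-0.16 0.92 0 0 0 0;-0.16 0.92 0 0 0 0;-0.16 0.92 0 0 0 0;-0.16 0.92 0 0 0 0;0 0 0 0 0 0;0 0 0.6 0 0 0;0 0 0.6 0 0 0;0 0 0 0 0 0'
python3 go.py 538.5 -20 66 0.043
```

```text
clock: 17.12
eef_pos: [536.8, -20.4, 119.5]
eef_rot: [-3.141, 0.003, 0.046]
wrist_force: [0.4, 0.1, -0.7]
finger_gap: 19.7
finger_force: 20.0
t 17.12 pos [536.8 -20.4 119.5] rot [-3.141e+00  3.000e-03  4.600e-02] j1,j6 [-0.11  1.42] gap 19.7 F [ 0.4  0.1 -0.7] 20.0
target [538.5, -20.0, 66.0, 0.043] turn [-0.0002  0.0009  0.0008] shift now [ 0.046 -0.007  1.336] after turn [ 0.042 -0.008  1.337]
```

```bash
python3 -m creep '0.045 0 0.6 0 0 0;0 0 0.5 0 0 0;0 0 0.18 0 0 0;0 0 0.04 0 0 0;0 0 0.03 0 0 0;0 0 0 0 0 0'
python3 go.py 538.5 -20 65 0.043
```

```text
clock: 17.88
eef_pos: [539.7, -21.1, 67.2]
eef_rot: [3.142, -0.001, 0.043]
wrist_force: [-0.6, -0.0, -0.2]
finger_gap: 19.9
finger_force: 20.0
t 17.88 pos [539.7 -21.1  67.2] rot [ 3.142e+00 -1.000e-03  4.300e-02] j1,j6 [-0.11  1.42] gap 19.9 F [-0.6 -0.  -0.2] 20.0
target [538.5, -20.0, 65.0, 0.043] turn [ 0.     -0.0003 -0.0001] shift now [-0.029 -0.03   0.056] after turn [-0.028 -0.03   0.056]
```

```bash
python3 -m creep '0 0 0.05 0 0 0;0 0 0.02 0 0 0;0 0 0 0 0 0'; python3 -m creep '0 0 0 0 0 0;0 0 0 0 0 0;0 0 0 0 0 0;0 0 -0.25 0 0 0;0 0 -0.6 0 0 0;0 0 -0.3 0 0 -0.0525;0 0 -0.3 0 0 -0.0525;0 0 -0.3 0 0 -0.0525;0 0 -0.3 0 0 -0.0525;0 0 -0.3 0 0 -0.0525;0 0 -0.3 0 0 -0.0525;0 0 0 0 0 -0.0525;0 0 0 0 0 -0.0525;0 0 0 0 0 -0.0525;0 0 0 0 0 0' 0.69
python3 - <<'E'
import numpy as np,cv2
from h import *
for n in ["scene0","side0","w2"]:
    c=dict(np.load(n+".npz"));P=cloud(c).reshape(-1,3);C=c["color"].reshape(-1,3).astype(int)
    m=(P[:,0]>455)&(P[:,0]<510)&(P[:,1]>-460)&(P[:,1]<-260)&(P[:,2]>28)&(P[:,2]<38)&(C.sum(1)<270)
    p=P[m][:,:2].astype(np.float32)
    if len(p)>8: print(n,len(p),cv2.minAreaRect(p),np.polyfit(p[:,1],p[:,0],1),np.percentile(p,[2,50,98],0))
E
python3 go.py 478 -360 167 1.54
```

```text
clock: 18.25
eef_pos: [539.5, -21.2, 64.3]
eef_rot: [3.142, -0.0, 0.042]
wrist_force: [-2.3, -0.2, 4.1]
finger_gap: 20.1
finger_force: 20.0
clock: 20.12
eef_pos: [539.5, -21.2, 170.5]
eef_rot: [3.141, 0.0, 1.526]
wrist_force: [0.4, -0.7, 0.8]
finger_gap: 29.3
finger_force: 0.0
scene0 153 ((472.3816833496094, -335.4093322753906), (108.5516586303711, 22.93949317932129), 88.51697540283203) [9.46264230e-03 4.75540229e+02] [[ 462.98810059 -385.28848755]
 [ 472.20324707 -336.35092163]
 [ 482.82995605 -284.25473267]]
side0 263 ((476.44476318359375, -362.3945007324219), (155.6689453125, 18.1978759765625), 88.6202392578125) [2.53402285e-02 4.84924211e+02] [[ 466.81283691 -438.77858521]
 [ 475.68399048 -373.20828247]
 [ 484.56754639 -289.47509521]]
w2 1813 ((481.2217712402344, -357.352783203125), (153.5970916748047, 27.417383193969727), 88.18879699707031) [1.20483327e-02 4.83060225e+02] [[ 468.63074219 -428.60999146]
 [ 479.15637207 -346.31668091]
 [ 487.67145752 -282.24812256]]
t 20.12 pos [539.5 -21.2 170.5] rot [3.141 0.    1.526] j1,j6 [-0.11 -0.06] gap 29.3 F [ 0.4 -0.7  0.8] 0.0
target [478.0, -360.0, 167.0, 1.54] turn [ 0.0002  0.     -0.0045] shift now [-8.531 -1.156  0.087] after turn [-8.514 -1.276  0.087]
```

```bash
python3 - <<'E'
import numpy as np
from h import *
for n in ["scene0","side0"]:
    P=cloud(dict(np.load(n+".npz"))).reshape(-1,3)
    m=(P[:,0]>330)&(P[:,0]<600)&(P[:,1]>-480)&(P[:,1]<-240)&(P[:,2]>70)&(P[:,2]<260)
    q=P[m]; print(n,m.sum(),np.percentile(q,[0,2,50,98,100],0).round() if len(q) else "")
E
python3 -m creep '0 0 0 0 0 -0.006;-0.95 -0.142 0 0 0 0;-0.95 -0.142 0 0 0 0;-0.95 -0.142 0 0 0 0;-0.95 -0.142 0 0 0 0;-0.95 -0.142 0 0 0 0;-0.95 -0.142 0 0 0 0;-0.95 -0.142 0 0 0 0;-0.94 -0.142 0 0 0 0;-0.94 -0.142 0 0 0 0;0 0 0 0 0 0;0 0 0 0 0 0' 0.53; python3 go.py 477.5 -360 6 1.545
```

```text
scene0 88 [[ 330. -479.   72.]
 [ 331. -478.   74.]
 [ 336. -415.  124.]
 [ 346. -370.  224.]
 [ 348. -368.  224.]]
side0 333 [[ 330. -480.   74.]
 [ 331. -479.   76.]
 [ 343. -474.  116.]
 [ 353. -432.  226.]
 [ 354. -422.  227.]]
clock: 21.62
eef_pos: [479.8, -360.4, 169.8]
eef_rot: [-3.141, -0.0, 1.545]
wrist_force: [0.7, 1.0, -0.3]
finger_gap: 44.3
finger_force: 0.0
t 21.62 pos [ 479.8 -360.4  169.8] rot [-3.141 -0.     1.545] j1,j6 [-0.71 -0.68] gap 44.3 F [ 0.7  1.  -0.3] 0.0
target [477.5, -360.0, 6.0, 1.545] turn [-0.0001 -0.0001 -0.0001] shift now [ 0.006 -0.058  4.095] after turn [ 0.008 -0.059  4.095]
```

```bash
python3 -m creep '0 -0.05 0.7 0 0 0;0 0 0.7 0 0 0;0 0 0.7 0 0 0;0 0 0.7 0 0 0;0 0 0.5 0 0 0;0 0 0.4 0 0 0;0 0 0.3 0 0 0;0 0 0.05 0 0 0;0 0 0 0 0 0'; python3 - <<'E'
from cell import manip
import cv2
c=manip.camera("side");cv2.imwrite("pics/s2.png",cv2.resize(c["color"][180:330,230:430,::-1],(800,600),interpolation=cv2.INTER_CUBIC))
E
python3 go.py 477.5 -360 6 1.545
```

```text
clock: 22.75
eef_pos: [478.0, -361.1, 8.3]
eef_rot: [3.141, 0.0, 1.546]
wrist_force: [0.0, 0.1, -0.2]
finger_gap: 43.8
finger_force: 0.0
t 22.8 pos [ 478.  -361.2    8.5] rot [3.141e+00 1.000e-03 1.546e+00] j1,j6 [-0.71 -0.68] gap 44.0 F [ 0.3 -0.3 -1.3] 0.0
target [477.5, -360.0, 6.0, 1.545] turn [0.0002 0.0002 0.0002] shift now [ 0.029 -0.014  0.061] after turn [ 0.029 -0.014  0.061]
```

View pics/s2.png

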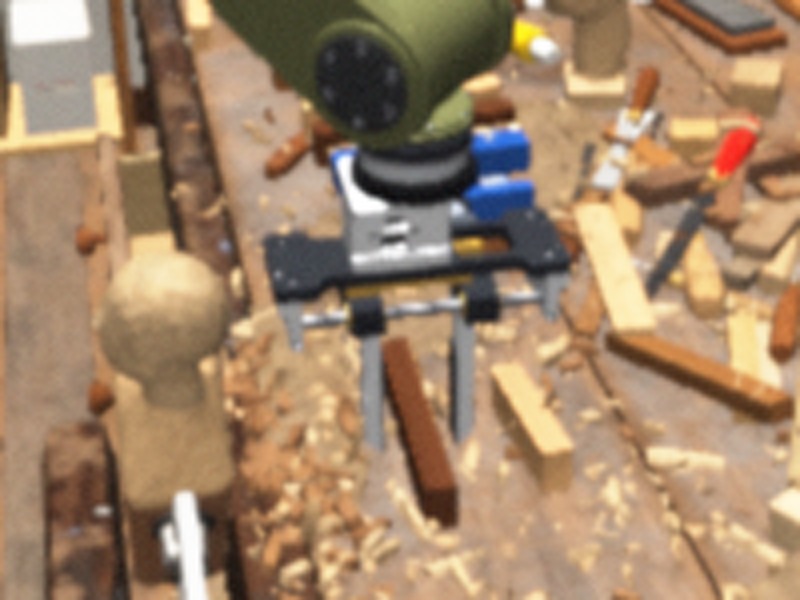

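The fingers (375 and 460, 400) straddle the long dark strip (420,430), and the short pale strip is clear to the right. Gripping.

```bash
python3 -m creep '0 0 0.05 0 0 0;0 0 0 0 0 0;0 0 0 0 0 0;0 0 0 0 0 0;0 0 0 0 0 0;0 0 -0.5 0 0 0;0 0 -0.5 0 0 0;0 0 -0.34 0 0 0.0531;0 0 -0.34 0 0 0.0531;0 0 -0.34 0 0 0.0531;0 0 -0.34 0 0 0.0531;0 0 -0.34 0 0 0.0531;0 0 -0.34 0 0 0.0531;0 0 -0.34 0 0 0.0531;0 0 -0.34 0 0 0.0531;0 0 -0.34 0 0 0.0531;0 0 0 0 0 0' 1 20; python3 go.py 537 26 168 0.043
```

```text
clock: 24.92
eef_pos: [478.1, -361.2, 170.5]
eef_rot: [3.139, -0.002, 0.045]
wrist_force: [-0.3, 0.3, -1.4]
finger_gap: 20.1
finger_force: 20.0
t 24.93 pos [ 478.1 -361.2  170.5] rot [ 3.139e+00 -2.000e-03  4.500e-02] j1,j6 [-0.71  0.82] gap 20.1 F [-0.3  0.3 -1.4] 20.0
target [537.0, 26.0, 168.0, 0.043] turn [ 0.0007 -0.0008  0.0007] shift now [ 1.909 -9.604  0.046] after turn [ 1.886 -9.608  0.063]
```

```bash
python3 -m creep '0.19 -0.96 0 0 0 0;0.19 -0.96 0 0 0 0;0.19 -0.96 0 0 0 0;0.19 -0.96 0 0 0 0;0.19 -0.96 0 0 0 0;0.19 -0.96 0 0 0 0;0.19 -0.96 0 0 0 0;0.19 -0.96 0 0 0 0;0.19 -0.96 0 0 0 0;0.19 -0.96 0 0 0 0;0 0 0 0 0 0;0 0 0.6 0 0 0;0 0 0.6 0 0 0;0 0 0 0 0 0;0 0 0 0 0 0'
python3 - <<'E'
from cell import manip
import numpy as np,cv2
from h import *
c=manip.camera("wrist");np.savez("w4.npz",**c);cv2.imwrite("pics/w4.png",c["color"][:,:,::-1])
P=cloud(c).reshape(-1,3);C=c["color"].reshape(-1,3).astype(int)
s=manip.read_state();p=s["eef_pos"]
m=(abs(P[:,1]-p[1])<14)&(P[:,0]>p[0]+25)&(P[:,0]<p[0]+130)&(abs(P[:,2]-p[2]-25)<8)
print("held end",P[m][:,0].max()-p[0],m.sum())
for y0 in (-66,-20):
    m=(abs(P[:,1]-y0)<20)&(P[:,0]>400)&(P[:,0]<680)&(P[:,2]>84)&(P[:,2]<96);q=P[m][:,:2].astype(np.float32);print(len(q),cv2.minAreaRect(q) if len(q)>5 else "", q[:,0].max() if len(q) else 0)
E
python3 go.py 537 26 66 0.043
```

```text
clock: 26.8
eef_pos: [537.0, 25.6, 121.3]
eef_rot: [3.141, -0.001, 0.045]
wrist_force: [0.2, -0.1, -0.5]
finger_gap: 20.1
finger_force: 20.0
held end 80.11759879722388 4299
4856 ((558.89111328125, -66.7674789428711), (122.83558654785156, 21.295047760009766), 2.4334938526153564) 620.5801
4501 ((563.2232055664062, -21.954391479492188), (111.21546173095703, 20.627038955688477), 2.4181716442108154) 619.1805
t 26.85 pos [537.1  25.7 121.4] rot [ 3.141e+00 -2.000e-03  4.500e-02] j1,j6 [-0.02  1.51] gap 19.6 F [0.4 0.3 0.1] 20.0
target [537.0, 26.0, 66.0, 0.043] turn [ 0.     -0.0005  0.0006] shift now [-0.005 -0.007  1.385] after turn [-0.003 -0.007  1.385]
```

View pics/w4.png

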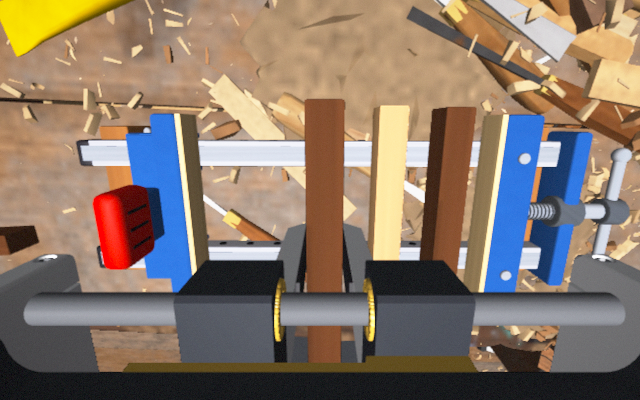

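Dark and pale stand neatly parallel at (448,180) and (390,180), with ends level. The held dark strip (325,180) has free room below, so I'm placing it.

```bash
python3 -m creep '0 0 0.6 0 0 0;0 0 0.5 0 0 0;0 0 0.2 0 0 0;0 0 0.06 0 0 0;0 0 0.04 0 0 0;0 0 0.02 0 0 0;0 0 0 0 0 0'; python3 go.py 537 26 64.5 0.043
```

```text
clock: 27.72
eef_pos: [537.0, 26.1, 64.0]
eef_rot: [3.142, -0.001, 0.044]
wrist_force: [-0.2, -0.2, 2.4]
finger_gap: 19.6
finger_force: 20.0
t 27.73 pos [537.   26.1  64. ] rot [ 3.142e+00 -1.000e-03  4.400e-02] j1,j6 [-0.02  1.51] gap 19.6 F [-0.2 -0.2  2.4] 20.0
target [537.0, 26.0, 64.5, 0.043] turn [ 0.     -0.0003  0.0004] shift now [ 0.     0.002 -0.012] after turn [ 0.     0.002 -0.012]
```

```bash
python3 -m creep '0 0 0 0 0 0;0 0 0 0 0 0;0 0 0 0 0 0;0 0 -0.25 0 0 0;0 0 -0.6 0 0 0;0 0 -0.3 0 0 -0.0513;0 0 -0.3 0 0 -0.0513;0 0 -0.3 0 0 -0.0513;0 0 -0.3 0 0 -0.0513;0 0 -0.3 0 0 -0.0513;0 0 -0.3 0 0 -0.0513;0 0 0 0 0 -0.0513;0 0 0 0 0 -0.0513;0 0 0 0 0 -0.0513;0 0 0 0 0 0' 0.69; python3 go.py 413.5 377 167 1.494
```

```text
clock: 29.6
eef_pos: [536.7, 26.1, 170.0]
eef_rot: [3.141, -0.0, 1.494]
wrist_force: [0.8, 0.3, 1.4]
finger_gap: 29.0
finger_force: 0.0
t 29.6 pos [536.7  26.1 170. ] rot [ 3.141 -0.     1.494] j1,j6 [-0.02  0.06] gap 29.0 F [0.8 0.3 1.4] 0.0
target [413.5, 377.0, 167.0, 1.494] turn [ 0.0002 -0.     -0.0001] shift now [ 8.51  -3.746  0.074] after turn [ 8.511 -3.745  0.076]
```

```bash
python3 -m creep '0.85 -0.375 0 0 0 0;0.85 -0.375 0 0 0 0;0.85 -0.375 0 0 0 0;0.85 -0.375 0 0 0 0;0.85 -0.375 0 0 0 0;0.85 -0.375 0 0 0 0;0.85 -0.375 0 0 0 0;0.85 -0.375 0 0 0 0;0.85 -0.375 0 0 0 0;0.85 -0.37 0 0 0 0;0 0 0 0 0 0;0 0 0.7 0 0 0;0 0 0.7 0 0 0;0 0 0.7 0 0 0;0 0 0 0 0 0;0 0 0 0 0 0' 0.53; python3 go.py 413.5 377 6 1.494
```

```text
clock: 31.6
eef_pos: [413.8, 376.4, 86.8]
eef_rot: [3.14, -0.001, 1.493]
wrist_force: [0.0, 0.5, -0.0]
finger_gap: 44.3
finger_force: 0.0
t 31.6 pos [413.8 376.4  86.8] rot [ 3.140e+00 -1.000e-03  1.493e+00] j1,j6 [0.67 0.75] gap 44.3 F [ 0.   0.5 -0. ] 0.0
target [413.5, 377.0, 6.0, 1.494] turn [ 0.0004 -0.0003 -0.0003] shift now [ 0.011 -0.01   2.02 ] after turn [ 0.013 -0.008  2.02 ]
```

```bash
python3 -m creep '0 0 0.7 0 0 0;0 0 0.7 0 0 0;0 0 0.4 0 0 0;0 0 0.2 0 0 0;0 0 0.03 0 0 0;0 0 0 0 0 0' ; python3 -m creep '0 0 0 0 0 0;0 0 0 0 0 0;0 0 0 0 0 0;0 0 0 0 0 0;0 0 -0.5 0 0 0;0 0 -0.5 0 0 0;0 0 -0.34 0 0 0.0513;0 0 -0.34 0 0 0.0513;0 0 -0.34 0 0 0.0513;0 0 -0.34 0 0 0.0513;0 0 -0.34 0 0 0.0513;0 0 -0.34 0 0 0.0513;0 0 -0.34 0 0 0.0513;0 0 -0.34 0 0 0.0513;0 0 -0.34 0 0 0.0513;0 0 0 0 0 0' 1 20; python3 go.py 534.5 72 168 0.043
```

```text
clock: 32.35
eef_pos: [413.5, 376.8, 5.0]
eef_rot: [3.141, -0.001, 1.495]
wrist_force: [0.1, -0.0, -0.4]
finger_gap: 44.3
finger_force: 0.0
clock: 34.35
eef_pos: [413.3, 376.7, 167.3]
eef_rot: [-3.141, -0.001, 0.045]
wrist_force: [-0.8, -0.1, -0.6]
finger_gap: 19.6
finger_force: 20.0
t 34.35 pos [413.3 376.7 167.3] rot [-3.141e+00 -1.000e-03  4.500e-02] j1,j6 [0.67 2.2 ] gap 19.6 F [-0.8 -0.1 -0.6] 20.0
target [534.5, 72.0, 168.0, 0.043] turn [-0.0003 -0.0003  0.0007] shift now [ 2.681  7.746 -0.022] after turn [ 2.699  7.74  -0.019]
```

```bash
python3 -m creep '0.335 0.96 -0.05 0 0 0;0.335 0.96 0 0 0 0;0.335 0.96 0 0 0 0;0.335 0.96 0 0 0 0;0.335 0.96 0 0 0 0;0.335 0.96 0 0 0 0;0.335 0.96 0 0 0 0;0.335 0.96 0 0 0 0;0 0 0 0 0 0;0 0 0.6 0 0 0;0 0 0.6 0 0 0;0 0 0 0 0 0;0 0 0 0 0 0'
python3 - <<'E'
from cell import manip
import numpy as np
from h import *
P=cloud(manip.camera("wrist")).reshape(-1,3);p=manip.read_state()["eef_pos"]
m=(abs(P[:,1]-p[1]-4)<14)&(P[:,0]>p[0]+25)&(P[:,0]<p[0]+130)&(abs(P[:,2]-p[2]-25)<8)
print("held end",P[m][:,0].max()-p[0],m.sum())
E
python3 go.py 534.5 73 66 0.043
```

```text
clock: 35.98
eef_pos: [534.0, 74.8, 121.4]
eef_rot: [-3.142, -0.001, 0.046]
wrist_force: [0.3, -0.2, -0.6]
finger_gap: 19.9
finger_force: 20.0
held end 79.62910644703322 4328
t 36.02 pos [534.2  74.7 121.6] rot [-3.142e+00 -1.000e-03  4.600e-02] j1,j6 [0.07 1.6 ] gap 19.3 F [-0.5 -0.3 -0.4] 20.0
target [534.5, 73.0, 66.0, 0.043] turn [-0.     -0.0004  0.0008] shift now [0.004 0.042 1.39 ] after turn [0.006 0.042 1.39 ]
```

```bash
python3 -m creep '0.02 0.03 0.6 0 0 0;0 0 0.5 0 0 0;0 0 0.25 0 0 0;0 0 0.06 0 0 0;0 0 0.03 0 0 0;0 0 0.02 0 0 0;0 0 0 0 0 0'; python3 go.py 534.5 73 63 0.043
```

```text
clock: 36.9
eef_pos: [534.8, 73.2, 62.6]
eef_rot: [-3.142, -0.001, 0.044]
wrist_force: [-0.5, 1.0, -0.6]
finger_gap: 19.7
finger_force: 20.0
t 36.9 pos [534.8  73.2  62.6] rot [-3.142e+00 -1.000e-03  4.400e-02] j1,j6 [0.07 1.59] gap 19.7 F [-0.5  1.  -0.6] 20.0
target [534.5, 73.0, 63.0, 0.043] turn [-0.     -0.0002  0.0004] shift now [-0.008  0.004 -0.011] after turn [-0.008  0.004 -0.011]
```

```bash
python3 -m creep '0 0 0.03 0 0 0;0 0 0 0 0 0'; python3 -m creep '0 0 0 0 0 0;0 0 0 0 0 0;0 0 0 0 0 0;0 0 -0.25 0 0 0;0 0 -0.6 0 0 0;0 0 -0.8 0 0 0;0 0 -0.8 0 0 0;0 0 0 0 0 0;0 0 0 0 0 0' 0.69
python3 - <<'E'
from cell import manip
import numpy as np,cv2
from h import *
c=manip.camera("wrist");cv2.imwrite("pics/w5.png",c["color"][:,:,::-1])
P=cloud(c).reshape(-1,3);C=c["color"].reshape(-1,3).astype(int)
red=(C[:,0]>2*C[:,1])&(C[:,0]>120)&(P[:,1]>100)&(P[:,1]<230)
m=red&(P[:,2]>117)&(P[:,2]<128);q=P[m][:,:2].astype(np.float32);print("grip",len(q),cv2.minAreaRect(q))
for y0 in (-66,-20,26,73):
    m=(abs(P[:,1]-y0)<17)&(P[:,0]>400)&(P[:,0]<680)&(P[:,2]>86)&(P[:,2]<95);q=P[m][:,:2].astype(np.float32);print(len(q),cv2.minAreaRect(q), q[:,0].max())
E
python3 go.py 530.6 158 150 0.043
```

```text
clock: 37.15
eef_pos: [534.9, 73.2, 62.5]
eef_rot: [3.142, -0.001, 0.044]
wrist_force: [-7.0, -0.5, 14.4]
finger_gap: 19.8
finger_force: 20.0
clock: 38.28
eef_pos: [534.4, 73.1, 158.7]
eef_rot: [3.142, 0.001, 0.044]
wrist_force: [-0.5, -0.6, -0.1]
finger_gap: 29.2
finger_force: 0.0
grip 1371 ((532.56982421875, 158.65347290039062), (49.567413330078125, 16.71961784362793), 3.2874560356140137)
4383 ((542.1895751953125, -67.44672393798828), (155.48971557617188, 21.265140533447266), 2.5441792011260986) 620.1871
3825 ((553.5634765625, -22.066776275634766), (130.26663208007812, 20.47764015197754), 2.5728509426116943) 618.88245
3393 ((552.0974731445312, 24.913768768310547), (128.72824096679688, 20.498620986938477), 2.4926230907440186) 616.6993
4258 ((534.572021484375, 71.32170104980469), (159.55612182617188, 20.022003173828125), 2.5956685543060303) 614.60675
t 38.33 pos [534.2  73.1 158.2] rot [3.142e+00 1.000e-03 4.400e-02] j1,j6 [0.07 1.59] gap 29.0 F [-0.1 -0.3 -1.4] 0.0
target [530.6, 158.0, 150.0, 0.043] turn [0.     0.0004 0.0004] shift now [ 0.003 -2.124  0.206] after turn [ 0.    -2.124  0.206]
```

View pics/w5.png

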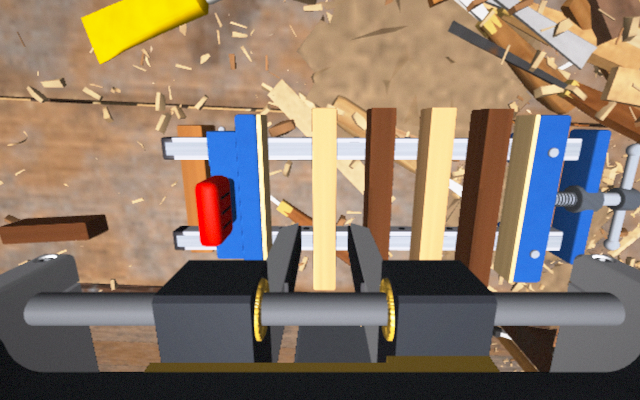

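All four strips stand in order: dark (490,190), pale (437,185), dark (380,185), pale (323,195) from the head. The red grip is at (213,210). Now I'll move to the grip.

```bash
python3 -m creep '0 -0.72 0 0 0 0;0 -0.72 0 0 0 0;0 -0.72 0 0 0 0;0 0 0 0 0 0;0 0 0.5 0 0 0;0 0 0.5 0 0 0;0 0 0.4 0 0 0;0 0 0.2 0 0 0;0 0 0 0 0 0;0 0 0 0 0 0' 0.47; python3 go.py 531.3 159.5 92 0.043
```

```text
clock: 39.58
eef_pos: [531.2, 159.5, 95.7]
eef_rot: [-3.141, -0.001, 0.044]
wrist_force: [-0.8, 0.1, -0.3]
finger_gap: 49.6
finger_force: 0.0
t 39.58 pos [531.2 159.5  95.7] rot [-3.141e+00 -1.000e-03  4.400e-02] j1,j6 [0.23 1.75] gap 49.6 F [-0.8  0.1 -0.3] 0.0
target [531.3, 159.5, 92.0, 0.043] turn [-0.     -0.0003  0.0004] shift now [ 0.003 -0.     0.092] after turn [ 0.003 -0.     0.092]
```

```bash
python3 -m creep '0 0 0.08 0 0 0;0 0 0 0 0 0;0 0 0 0 0 0;0 0 0 0 0 0' 1 40; python3 -m creep '0 0.05 0 0 0 0;0 0.1 0 0 0 0;0 0.1 0 0 0 0;0 0.1 0 0 0 0;0 0.1 0 0 0 0;0 0.1 0 0 0 0;0 0.1 0 0 0 0;0 0.1 0 0 0 0;0 0.1 0 0 0 0;0 0.1 0 0 0 0;0 0.1 0 0 0 0;0 0.1 0 0 0 0;0 0.1 0 0 0 0;0 0.1 0 0 0 0;0 0.1 0 0 0 0;0 0.1 0 0 0 0;0 0.1 0 0 0 0;0 0.1 0 0 0 0;0 0.1 0 0 0 0;0 0.1 0 0 0 0'; python3 go.py 537.6 14.6 92 0.043
```

```text
clock: 40.08
eef_pos: [530.9, 159.7, 92.0]
eef_rot: [-3.141, -0.0, 0.044]
wrist_force: [0.2, 1.9, 1.0]
finger_gap: 17.6
finger_force: 40.0
clock: 42.58
eef_pos: [534.2, 81.4, 91.9]
eef_rot: [-3.141, 0.0, 0.044]
wrist_force: [-2.8, 5.6, 5.4]
finger_gap: 17.8
finger_force: 40.0
t 42.58 pos [534.2  81.4  91.9] rot [-3.141  0.     0.044] j1,j6 [0.08 1.61] gap 17.8 F [-2.8  5.6  5.4] 40.0
target [537.6, 14.6, 92.0, 0.043] turn [-0.0001  0.0001  0.0004] shift now [ 0.011  1.673 -0.002] after turn [ 0.013  1.673 -0.002]
```

```bash
python3 -m creep '0 0.1 0 0 0 0;0 0.1 0 0 0 0;0 0.1 0 0 0 0;0 0.1 0 0 0 0;0 0.1 0 0 0 0;0 0.1 0 0 0 0;0 0.1 0 0 0 0;0 0.1 0 0 0 0;0 0.1 0 0 0 0;0 0.1 0 0 0 0;0 0.1 0 0 0 0;0 0.1 0 0 0 0;0 0.1 0 0 0 0;0 0.1 0 0 0 0;0 0.05 0 0 0 0;0 0 0 0 0 0'; python3 - <<'E'
from cell import manip
import cv2
c=manip.camera("wrist");cv2.imwrite("pics/w6.png",c["color"][:,:,::-1])
E
python3 go.py 537.6 14.6 92 0.043
```

```text
clock: 44.58
eef_pos: [536.6, 23.3, 91.9]
eef_rot: [3.142, 0.001, 0.044]
wrist_force: [-3.5, 3.0, 6.8]
finger_gap: 17.4
finger_force: 40.0
t 44.62 pos [536.6  23.3  91.9] rot [3.141e+00 1.000e-03 4.400e-02] j1,j6 [-0.02  1.5 ] gap 17.9 F [-3.8  4.   5.4] 40.0
target [537.6, 14.6, 92.0, 0.043] turn [0.     0.0002 0.0004] shift now [ 0.014  0.219 -0.002] after turn [ 0.015  0.219 -0.002]
```

View pics/w6.png

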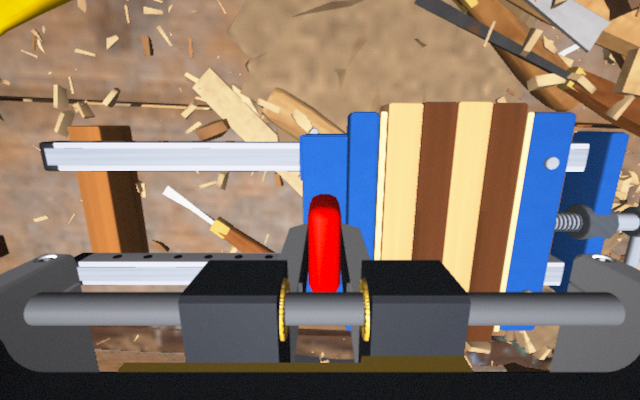

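The strips are packed side by side at columns 388–528 with level ends, and there's almost no gap left to the head. I'll push the last few mm and watch the force.

```bash
python3 -m creep '0 0.04 0 0 0 0;0 0.04 0 0 0 0;0 0.04 0 0 0 0;0 0 0 0 0 0'; python3 -m creep '0 0.03 0 0 0 0;0 0 0 0 0 0'; python3 -m creep '0 0.03 0 0 0 0;0 0 0 0 0 0'
```

```text
clock: 45.12
eef_pos: [536.8, 20.3, 91.9]
eef_rot: [-3.139, 0.0, 0.045]
wrist_force: [-3.6, 17.6, 6.2]
finger_gap: 17.7
finger_force: 40.0
clock: 45.38
eef_pos: [536.8, 20.3, 91.9]
eef_rot: [-3.137, 0.0, 0.045]
wrist_force: [-4.0, 27.5, 6.7]
finger_gap: 18.1
finger_force: 40.0
clock: 45.62
eef_pos: [536.8, 20.3, 91.9]
eef_rot: [-3.136, 0.0, 0.045]
wrist_force: [-3.7, 36.0, 6.9]
finger_gap: 17.6
finger_force: 40.0
```

The jaw has stopped dead and the force is rising, so it's packed tight. I'll relax, release, lift and check.

```bash
python3 -m creep '0 -0.05 0 0 0 0;0 0 0 0 0 0'; python3 -m creep '0 0 0 0 0 0;0 0 0 0 0 0;0 0 0 0 0 0;0 0 -0.3 0 0 0;0 0 -0.7 0 0 0;0 0 -0.8 0 0 0;0 -0.5 -0.5 0 0 0;0 -0.5 0 0 0 0;0 0 0 0 0 0;0 0 0 0 0 0' 0.6
python3 - <<'E'
from cell import manip
import numpy as np,cv2
from h import *
c=manip.camera("wrist");cv2.imwrite("pics/w7.png",c["color"][:,:,::-1])
P=cloud(c).reshape(-1,3);C=c["color"].reshape(-1,3).astype(int)
m=(P[:,2]>87.5)&(P[:,2]<95)&(P[:,1]>-110)&(P[:,1]<-5)&(P[:,0]>440)&(P[:,0]<650);q=P[m][:,:2].astype(np.float32);print("pack",len(q),cv2.minAreaRect(q))
red=(C[:,0]>2*C[:,1])&(C[:,0]>120)&(P[:,2]>117)&(P[:,2]<128);q=P[red][:,:2].astype(np.float32);print("grip",cv2.minAreaRect(q))
E
python3 go.py
```

```text
clock: 45.88
eef_pos: [536.8, 20.3, 91.9]
eef_rot: [-3.139, 0.0, 0.045]
wrist_force: [-4.1, 20.0, 6.8]
finger_gap: 17.9
finger_force: 40.0
clock: 47.12
eef_pos: [535.0, 58.2, 182.9]
eef_rot: [3.141, 0.002, 0.045]
wrist_force: [-0.0, -0.3, 1.0]
finger_gap: 38.1
finger_force: 0.0
pack 14560 ((546.0145874023438, -57.48042678833008), (150.2882080078125, 104.93616485595703), 0.02349880337715149)
grip ((540.0015869140625, 19.203022003173828), (45.970542907714844, 17.2228946685791), 2.430637836456299)
t 47.17 pos [535.1  58.1 183.1] rot [3.141e+00 1.000e-03 4.400e-02] j1,j6 [0.04 1.57] gap 37.4 F [ 0.7  1.6 -0.6] 0.0
```

View pics/w7.png

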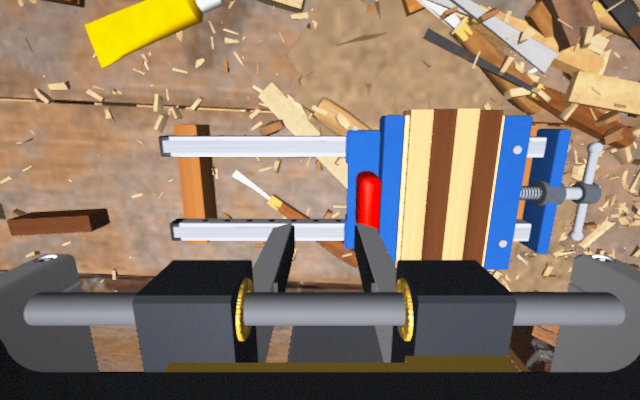

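The pack is tight at columns 403–502: dark, pale, dark, pale from the head, with level ends, and the gripper is clear. Handing in.

```bash
python3 -c "
from cell import manip
print(manip.sign_off())"
```

```text
the job is handed in; nothing more can be done
None
```

The four full-length strips are packed tight in the clamp (dark, pale, dark, pale from the fixed head, ends level), the jaw is closed and released, and the left-overs were not touched; I handed the job in at about 47 s and got no verdict back.

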